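# Key and seat the honey pot lid

### The arm

A 6-joint arm with a two-finger parallel gripper is mounted at the origin on the work surface. World frame = base frame: x ahead of the robot, y to its left, z up, the work surface at z = 0. Lengths are in m, angles in rad, forces in N, time in s.
With the tool pointing down it reaches from about 0.325 to 0.875 m from the base axis. Payload 4.4 kg.
Tool frame: the origin (TCP) lies midway between the tips of the shut fingers; the grasp point (between the pads) lies 19 mm behind it; z points along the fingers, y is the line along which they close (so a half turn about z gives the same grasp; the last joint's range is limited). The gripper opens to 85 mm and grips with 20 to 120 N. Pads are 22 mm wide; open, the fingers measure 114 mm over their backs; the gripper's body (76 mm by 85 mm) begins 54 mm behind the grasp point. The pads swing forward as they close: fully open they stand 13 mm farther back than shut.
Start: joints at [-1.472, 0.207, 1.542, -0, 1.393, -0.15], TCP at [0.142, -0.557, 0.231] pointing down, gripper open.
Joint ranges: [-2.73, 2.73], [-0.86, 2.22], [0.23, 2.46], [-1.11, 4.25], [0.08, 2.63], [-2.82, 2.82]. Speed limits (rad/s): [2.79, 2.79, 3.14, 3.14, 3.14, 3.14].

### API

Orientations are given as [roll, pitch, yaw] about the fixed x, y, z axes, in that order (R = Rz(yaw) Ry(pitch) Rx(roll)).
In Python, from plant import robot gives the robot as it stands. The module is installed in compiled form; this text tells all that it offers.
- The arm moves only by the tool carry_out, never from a script. Its argument "rows" is one flat list of numbers, 7 for each row, row after row: the gripper command: -1 is shut, 1 is fully open, values between are in proportion, then the shift along the tool's x, y, z each as a share of 40 mm, from -1 to 1, then the turn, a rotation vector about the tool's x, y, z each as a share of 0.5 rad, from -1 to 1. In form: [gripper, tx, ty, tz, rx, ry, rz, gripper, tx, ty, tz, rx, ry, rz, ...]. A call has exactly 10 rows; each row shifts and turns the commanded pose from where the row before left it, along the tool's axes as they then stand; what a row does not reach is not made up. A row lasts 1/12 s, in which the tool goes at most 41.7 mm and 7.16 degrees, less where a joint would pass 70% of its speed; a pose out of reach is approached as far as the arm can. A call with a number of a shift or a turn outside -1 to 1 is refused whole. A call with a gripper value outside its range is refused whole. The fingers move at their own pace and stop on an object; the grip force is fixed at half the most. Time passes only in rows, so rows that do not move let the fingers close, or fill a call up. It gives the time, the measured TCP pose, the force, the opening and the grip force at its end, in the units of the state.
- robot.read_state(): the state, without advancing time (a new reading comes with each control period).
- robot.snapshot(name): name is "scene" or "top" or "wrist"; returns the picture (400x640x3 uint8, red, green, blue); there is no depth.
- robot.camera_model(name): a dict with "camera_matrix" (3x3 intrinsics, pixels), "distortion" ([k1, k2, p1, p2, k3] as OpenCV has them; the pictures are not rectified), "camera_from_world" (4x4, takes a point from world to camera coordinates); the wrist camera has in their place "T_tool_cam" (4x4, takes a point from camera to tool coordinates, whose origin is the TCP and whose axes are the flange's). Camera axes: x right, y up, looking along -z (the intrinsics and any distortion apply to the point x, -y, -z); pixel columns grow to the right and rows downward; lengths in m; the calibration is good to about 2 mm. A picture is of the moment at which its call begins: read the wrist's pose just before it. camera_model takes no time and is no camera call.
- robot.close_job(): hands the job in; it is judged then, once.
Trained networks look in the newest picture that a camera, given by its name, has taken for a name from the list of things; names that differ only in an ending like _2 or _b are one class to them, and where a whole thing is asked for, a point or a joint stands for the part that bears it (a point fixed in the world has none). Each returns a list of dicts, best first, with "conf" (0 to 1); they miss things now and then, are a little off and sometimes report something else, mostly with a low value. They report only what shows in the picture. A call takes as long as a camera call.
- robot.silhouettes(camera, target): "mask" (400x640 bool, what is visible of it) and "point" ([column, row] as shares, 0 to 1, of the picture: columns of its width, rows of its height, amid what is visible of it).
- robot.pinpoint(camera, target): "point" ([column, row] as shares, 0 to 1, of the picture: columns of its width, rows of its height: a listed point, or the origin of a listed thing).
The state is a dict: "time": time; "qpos": joint angles; "qvel": joint speeds; "tau": joint torques, N m; "position": TCP position; "tool_rot": TCP orientation; "ft_force": force on the tool from outside, world axes, zero at the start; "torque": the same for the moment, N m; "width": finger opening in m; "grip_force": force on a finger pad.
Only numpy, scipy, OpenCV 4.12 (cv2) and the standard library are available. Lean on these libraries where they do the work, as an engineer would, in place of code of your own. Each camera call takes 0.05 s, during which the arm holds its last target. There are 200 camera calls.

### The job

Close the honey pot on the market stall: with a fingertip push the dark stud on the raised white lid round until the notch in the lid's rim is over the pin on the pot's red ear, then press the lid straight down on its black middle pad until it is fully home on the pin, and take the hand away. Only push and press: do not pinch or lift the lid or its stud, and leave the jars, candles and cup standing where they are.

Things in the scene. Friction and masses are not known exactly. Their poses are not given: they have to be found in the camera images.
- pot_axis (a point): Steel honey pot, 148 mm across, fixed to the table: the point on its upright axis at its top rim, 95 mm above the table. The lid turns freely either way round, without end stops, about this axis, and is held to it.
- pin_tip (a point): Tip of the fixed brass locating pin: 8 mm thick, round-topped, standing 11 mm up from the pot's rim, 74 mm from the pot's axis. It stands on a red ear that sticks out 104 mm from the axis (22 mm wide), so the ear is seen from above beyond the lid; the pin itself is under the raised lid until the notch comes over it.
- lid_notch (a point): Middle of the open notch in the rim of the white ceramic lid (160 mm across, 8 mm thick), on its top face, 74 mm from the axis. The notch is 15.5 mm wide here, its floor 60 mm from the axis; it may be 3.5 mm off over the pin. A thin red line on the lid points to it. At the start it is 0.8 rad or more from the pin, the lid's top is 115 mm above the table, its underside 1 mm above the pin's tip.
- stud: Dark round wooden stud fixed upright on the lid, 18 mm across, 28 mm tall, 50 mm from the axis, exactly opposite the notch; origin at the centre of its foot on the lid's top face. Pushing its side with about 2 N turns the lid; the lid stops where it is left.
- lid_middle (a point): Centre of the lid's top face, under the flat black rubber pressing pad (44 mm across, 2 mm high); goes down with the lid.
- lid_press (a joint): How far the lid has gone down from its raised start, in m: 0 = raised as at the start, 0.012 = fully home (end stop); negative = lifted. A tight seal holds it at any height; it takes about 6 N downwards to move it. Away from the notch the pin stops it, a little springily, after 0.001 (light press) to 0.003 (15 N).
- jar_left_mid (a point): Bystander: honey jar, golden honey, black cap, 68 mm across, 85 mm tall, standing beside the pot; the point at its centre, 42 mm above its foot.
- jar_right_mid (a point): Bystander: honey jar, dark honey, black cap, 68 mm across, 85 mm tall, standing beside the pot; the point at its centre, 42 mm above its foot.
- tree_candle_mid (a point): Bystander: yellow beeswax candle shaped as a fir tree, 60 mm across, 110 mm tall; the point at its centre, 55 mm above its foot.
- pine_candle_mid (a point): Bystander: smaller yellow beeswax fir-tree candle, 52 mm across, 80 mm tall; the point at its centre, 40 mm above its foot.
- small_jar_mid (a point): Bystander: small honey jar, black cap, 50 mm across, 55 mm tall; the point at its centre, 27 mm above its foot.
- cup_mid (a point): Bystander: white tasting cup, open at the top, 68 mm across, 70 mm tall; the point at its centre, 35 mm above its foot.

How it is judged:
At the end, for the whole second after the job is handed in: The lid has gone down at least 10.5 of its 12 mm, the notch's middle is within 6 mm of the pin as seen from above, and the lid is at rest (value of joint lid_press above 0.0105 m and horizontal distance between lid_notch and pin_tip below 0.006 m and linear speed of stud below 0.01 m/s); the robot touches nothing.
It fails at once if the lid is lifted (value of joint lid_press below -0.004 m).
It fails at once if the stud is pinched or forced (more than 32 N on it from the fingers) (contact force between the fingers and stud above 32 N).
It fails at once if a jar, candle or cup is moved by more than 20 mm, lifted or knocked over (distance of any of jar_left_mid, jar_right_mid, tree_candle_mid, pine_candle_mid, small_jar_mid, cup_mid from where it was at the start of the episode above 0.02 m).
It also fails if it takes over 64 s, if anything falls off the work surface, if the arm or the gripper's body presses on something with over 40 N, if the wrist force passes 120 N, or if a joint passes its speed limit or range.

## Working session

There is one attempt and no reset: what is moved stays moved. The work goes in short steps, Python scripts to look and compute and a tool call to move; the robot and the scene stay as the last step left them, time stands still between calls to the robot, and variables do not carry over. Pictures are saved under pics/ and viewed, at most 10 in all, crops included, and the job is handed in when it is done.

Besides the shell and the picture viewer there is one more tool, called after "Emit:" as name(argument=value, ...), one argument or row to a line, values as JSON. carry_out: Moves the arm, as the interface text tells. Shift numbers are shares of 40 mm and turn numbers shares of 0.5 rad, none past 1 either way. Its arguments: {"type":"object","properties":{"rows":{"type":"array","items":{"type":"number","minimum":-1,"maximum":1}}},"required":["rows"]}

```bash
mkdir -p pics; cat > h.py <<'E'
import numpy as np, cv2
from plant import robot
from scipy.spatial.transform import Rotation as R
def snap(n,f=None):
    im=robot.snapshot(n)
    if f: cv2.imwrite('pics/'+f,im[:,:,::-1])
    return im
def cam(n):
    m=robot.camera_model(n); K=np.array(m['camera_matrix']); d=np.array(m['distortion'])
    if n=='wrist':
        s=robot.read_state(); T=np.eye(4); rot=np.array(s['tool_rot'])
        T[:3,:3]=R.from_euler('xyz',rot).as_matrix(); T[:3,3]=s['position']
        W=T@np.array(m['T_tool_cam'])
    else: W=np.linalg.inv(np.array(m['camera_from_world']))
    return K,d,W
def pix2w(n,px,z):
    K,d,W=cam(n); u=cv2.undistortPoints(np.array([[px]],float),K,d)[0,0]
    r=W[:3,:3]@np.array([u[0],-u[1],-1]); o=W[:3,3]
    return o+r*(z-o[2])/r[2]
def pin(n,t,z):
    L=robot.pinpoint(n,t)
    return [(round(l['conf'],2),np.round(np.array(l['point'])*[640,400],1),np.round(pix2w(n,np.array(l['point'])*[640,400],z),4)) for l in L[:2]]
E
python3 - <<'E'
from h import *
print(robot.read_state())
for n in('top','scene','wrist'):
    snap(n,n+'0.png')
    for t,z in(('pot_axis',.095),('pin_tip',.106),('lid_notch',.115),('stud',.115),('lid_middle',.115),('jar_left_mid',.042),('jar_right_mid',.042),('tree_candle_mid',.055),('pine_candle_mid',.04),('small_jar_mid',.027),('cup_mid',.035)):
        if n=='top' or t in('stud','lid_notch','lid_middle','pin_tip'): print(n,t,pin(n,t,z))
E
```

```text
{'time': 0.0, 'qpos': array([-1.47149862e+00,  2.07438763e-01,  1.54299190e+00, -1.05715404e-05,
        1.39348634e+00, -1.50490705e-01]), 'qvel': array([ 1.03771283e-03, -1.04989092e-03,  3.98697185e-05, -1.03946903e-03,
        1.19905800e-03, -1.98014907e-04]), 'tau': array([-2.56557243e-03, -3.83041048e+01, -2.91597891e+01, -4.92722538e-04,
        1.07329694e-02, -9.45923745e-06]), 'position': array([ 0.14205309, -0.55638118,  0.23009711]), 'tool_rot': array([-3.13929302e+00, -3.38189310e-04,  2.49789905e-01]), 'ft_force': array([ 0.09478814, -1.04648927, -0.10292164]), 'torque': array([-0.00161977, -0.00413598, -0.00230084]), 'grip_force': 0.0, 'width': 0.08543614405415581}
top pot_axis [(0.69, array([352.9, 200.5]), array([ 0.5767, -0.0946,  0.095 ]))]
top pin_tip [(0.63, array([460. , 235.9]), array([ 0.4833, -0.4015,  0.106 ]))]
top lid_notch [(0.91, array([369.1, 178.7]), array([ 0.6382, -0.1378,  0.115 ]))]
top stud [(0.5, array([341.4, 215.1]), array([ 0.5327, -0.0617,  0.115 ]))]
top lid_middle [(0.9, array([351.9, 202.9]), array([ 0.568 , -0.0904,  0.115 ])), (0.19, ar
[... 386 characters left out ...]
.04  ]))]
top small_jar_mid [(0.7, array([460.1, 237. ]), array([ 0.4813, -0.4277,  0.027 ]))]
top cup_mid [(0.67, array([190.5, 241.1]), array([0.4454, 0.3872, 0.035 ]))]
scene pin_tip [(0.74, array([351.5, 219.1]), array([0.6251, 0.0602, 0.106 ])), (0.32, array([250.6, 233.7]), array([ 0.683 , -0.2073,  0.106 ]))]
scene lid_notch [(0.92, array([277.6, 220.4]), array([ 0.6397, -0.1396,  0.115 ])), (0.52, array([297.7, 207.7]), array([ 0.5846, -0.0891,  0.115 ]))]
scene stud [(0.47, array([309., 199.]), array([ 0.5443, -0.0594,  0.115 ]))]
scene lid_middle [(0.91, array([297.8, 207.7]), array([ 0.5846, -0.0889,  0.115 ]))]
wrist pin_tip []
wrist lid_notch []
wrist stud []
wrist lid_middle []
```

View pics/top0.png

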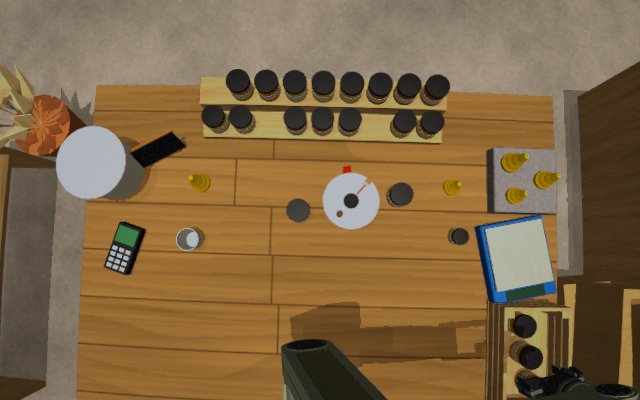

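View pics/scene0.png

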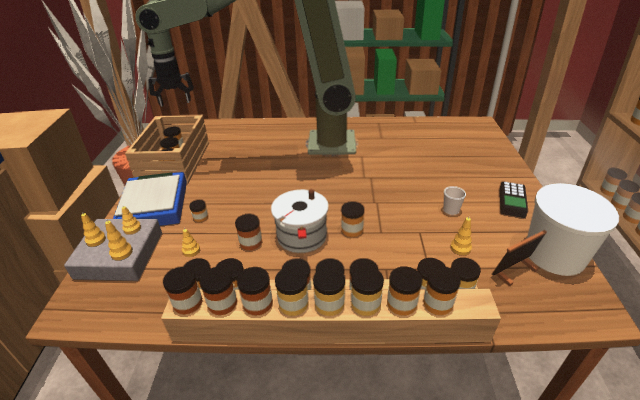

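The lid is at about (351,201) in the top view, with the red ear at (347,170), the notch at (369,179) and the stud at (340,213). The lid needs to turn about +0.8 rad (counter-clockwise from above). I'll move above the pot.

Emit:
carry_out(
  rows=[-1, 0.78, -0.54, -0.16, 0, 0, 0, -1, 0.78, -0.54, -0.16, 0, 0, 0, -1, 0.78, -0.54, -0.16, 0, 0, 0, -1, 0.78, -0.54, -0.16, 0, 0, 0, -1, 0.78, -0.54, -0.16, 0, 0, 0, -1, 0.78, -0.54, -0.16, 0, 0, 0, -1, 0.78, -0.54, -0.16, 0, 0, 0, -1, 0.78, -0.54, -0.16, 0, 0, 0, -1, 0.78, -0.54, -0.16, 0, 0, 0, -1, 0.78, -0.54, -0.16, 0, 0, 0],
)

```text
time: 1.93
position: [0.392, -0.2691, 0.2959]
tool_rot: [3.141, -0.0, 0.25]
ft_force: [0.8, 0.2, 0.2]
width: -0.0
grip_force: 0.0
```

```bash
python3 -c "
from h import *
print(np.round(robot.camera_model('wrist')['T_tool_cam'],3)); s=robot.read_state(); print(s['time'],s['position'],s['tool_rot'],s['qpos'])"
```

```text
[[-0.     0.953  0.303  0.077]
 [ 1.    -0.     0.001 -0.001]
 [ 0.001  0.303 -0.953 -0.142]
 [ 0.     0.     0.     1.   ]]
1.9333 [ 0.39195238 -0.26914033  0.29592082] [ 3.14085299e+00 -4.67366487e-04  2.49582513e-01] [-7.84042196e-01 -5.59783124e-02  1.68916436e+00  2.30989974e-05
  1.50753197e+00  5.37170340e-01]
```

Emit:
carry_out(
  rows=[-1, 0.71, -0.4, -0.06, 0, 0, 0, -1, 0.71, -0.4, -0.06, 0, 0, 0, -1, 0.71, -0.4, -0.06, 0, 0, 0, -1, 0.71, -0.4, -0.06, 0, 0, 0, -1, 0.71, -0.4, -0.06, 0, 0, 0, -1, 0.71, -0.4, -0.06, 0, 0, 0, -1, 0.71, -0.4, -0.06, 0, 0, 0, -1, 0.71, -0.4, -0.06, 0, 0, 0, -1, 0, 0, 0, 0, 0, 0, -1, 0, 0, 0, 0, 0, 0],
)

```text
time: 2.77
position: [0.5802, -0.0893, 0.3142]
tool_rot: [3.142, 0.001, 0.253]
ft_force: [0.4, 1.0, 0.1]
width: -0.0001
grip_force: 0.0
```

```bash
cat > look.py <<'E'
from h import *
import sys
s=robot.read_state();print(s['position'],s['tool_rot'],s['time'])
im=snap('wrist',sys.argv[1]); h=float(sys.argv[2]) if len(sys.argv)>2 else 0
for t,z in(('pot_axis',.095),('pin_tip',.106),('lid_notch',.115-h),('stud',.115-h),('lid_middle',.115-h)): print(t,pin('wrist',t,z))
hsv=cv2.cvtColor(im,cv2.COLOR_RGB2HSV); m=(((hsv[...,0]<6)|(hsv[...,0]>174))&(hsv[...,1]>170)&(hsv[...,2]>110)).astype('uint8')
n,l,st,c=cv2.connectedComponentsWithStats(m)
for i in range(1,n):
    if st[i,4]>60: print('red',st[i],np.round(c[i]),pix2w('wrist',c[i],.095))
E
python3 look.py w1.png
```

```text
[ 0.58024274 -0.08932216  0.314202  ] [3.14151583e+00 5.11024641e-04 2.52767307e-01] 2.7667
pot_axis []
pin_tip [(0.18, array([561.1, 174. ]), array([ 0.6383, -0.356 ,  0.106 ]))]
lid_notch [(0.82, array([377.6, 131.6]), array([ 0.6309, -0.1373,  0.115 ]))]
stud [(0.85, array([280.6, 195.6]), array([ 0.5379, -0.0542,  0.115 ]))]
lid_middle [(0.76, array([317.7, 171.6]), array([ 0.5743, -0.0874,  0.115 ])), (0.43, array([322.2, 165.6]), array([ 0.5819, -0.0904,  0.115 ]))]
red [319  71  22  25 458] [329.  83.] [ 0.66617677 -0.07702107  0.095     ]
red [338 140  26  19  77] [351. 149.] [ 0.60419672 -0.11757339  0.095     ]
```

View pics/w1.png

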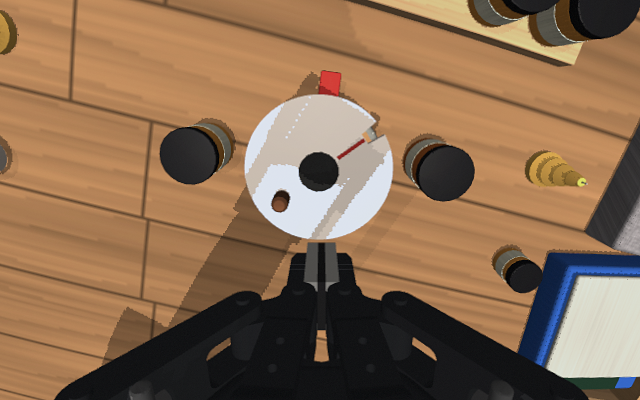

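The wrist view shows the stud at (280,200), the notch at (375,133), the pad at (318,171) and the ear at (329,83). That puts the axis at about (0.575, -0.0875), the notch at -0.73 rad and the ear at +0.115 rad, so the turn is +0.84 rad. Next I'll put the finger behind the stud, with tool y along the tangent.

Emit:
carry_out(
  rows=[-1, 0, 0, 0, 0, 0, 0.245, -1, 0, 0, 0, 0, 0, 0.245, -1, 0, 0, 0, 0, 0, 0.245, -1, 0, 0, 0, 0, 0, 0.245, -1, 0, 0, 0, 0, 0, 0.245, -1, 0, 0, 0, 0, 0, 0.245, -1, 0, 0, 0, 0, 0, 0.245, -1, 0, 0, 0, 0, 0, 0.245, -1, -0.68, -0.35, 0.5, 0, 0, 0, -1, -0.68, -0.35, 0.5, 0, 0, 0],
)

```text
time: 3.9
position: [0.5585, -0.0351, 0.2758]
tool_rot: [-3.139, -0.004, -0.735]
ft_force: [0.5, 0.3, -0.2]
width: -0.0
grip_force: 0.0
```

```bash
python3 look.py w2.png
```

```text
[ 0.55853081 -0.03506901  0.2757671 ] [-3.13933727 -0.00402908 -0.73501716] 3.9
pot_axis [(0.85, array([352. , 125.9]), array([ 0.5662, -0.0823,  0.095 ]))]
pin_tip []
lid_notch [(0.74, array([349.9,  42.5]), array([ 0.6285, -0.1303,  0.115 ]))]
stud [(0.92, array([350.1, 179.5]), array([ 0.5376, -0.0528,  0.115 ]))]
lid_middle [(0.9, array([349.1, 127. ]), array([ 0.5767, -0.0848,  0.115 ]))]
red [260  43  30  33 529] [274.  59.] [ 0.66822369 -0.07343558  0.095     ]
red [348  60   4  39 133] [349.  80.] [ 0.6074007  -0.11329908  0.095     ]
```

View pics/w2.png

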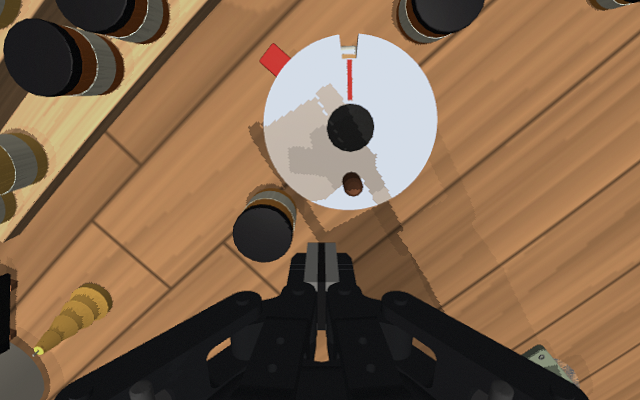

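Emit:
carry_out(
  rows=[-1, -0.04, 0, 0.74, 0, 0, 0, -1, -0.04, 0, 0.74, 0, 0, 0, -1, 0, 0, 0.74, 0, 0, 0, -1, 0, 0, 0.74, 0, 0, 0, -1, 0, 0, 0.6, 0, 0, 0, -1, 0, 0, 0.1, 0, 0, 0, -1, 0, 0, 0, 0, 0, 0, -1, 0, 0.0, 0, 0, 0, 0, -1, 0, 0.0, 0, 0, 0, 0, -1, 0, 0.0, 0, 0, 0, 0],
)

```text
time: 5.03
position: [0.5573, -0.0318, 0.1307]
tool_rot: [-3.139, -0.004, -0.73]
ft_force: [-0.2, -0.4, -0.2]
width: 0.0002
grip_force: 0.0
```

```bash
python3 look.py w3.png
```

```text
[ 0.55733968 -0.03184013  0.13067532] [-3.13915398 -0.00428597 -0.73041335] 5.0333
pot_axis [(0.87, array([375.3, 140.8]), array([ 0.5757, -0.0877,  0.095 ]))]
pin_tip []
lid_notch []
stud [(0.62, array([379.5, 243.5]), array([ 0.5357, -0.0543,  0.115 ]))]
lid_middle [(0.57, array([376.3, 150.7]), array([ 0.5751, -0.084 ,  0.115 ]))]
red [ 210    0   54   50 1541] [235.  21.] [ 0.66637483 -0.07341308  0.095     ]
red [376  18   8  79 632] [380.  57.] [ 0.60622948 -0.11555961  0.095     ]
```

View pics/w3.png

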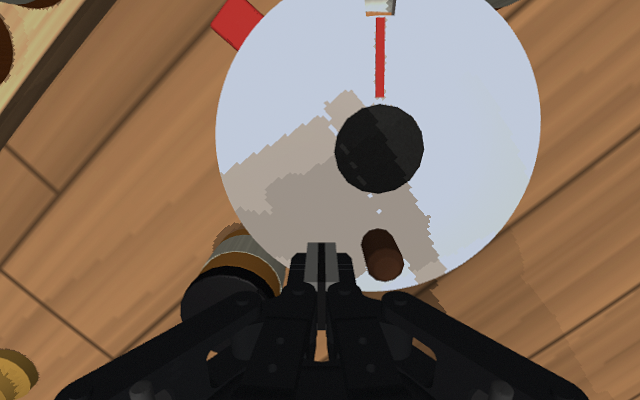

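Emit:
carry_out(
  rows=[-1, 0, 0.15, 0.08, 0, 0, 0, -1, -0.047, 0.115, 0, 0, 0, 0.18, -1, -0.047, 0.115, 0, 0, 0, 0.18, -1, -0.047, 0.115, 0, 0, 0, 0.18, -1, -0.047, 0.115, 0, 0, 0, 0.18, -1, -0.047, 0.115, 0, 0, 0, 0.18, -1, -0.047, 0.115, 0, 0, 0, 0.18, -1, -0.047, 0.115, 0, 0, 0, 0.18, -1, 0, 0, 0, 0, 0, 0, -1, 0, 0, 0, 0, 0, 0],
)

```text
time: 6.17
position: [0.5172, -0.0421, 0.1246]
tool_rot: [3.141, 0.0, -1.358]
ft_force: [-0.4, 0.2, 0.4]
width: 0.0001
grip_force: 0.0
```

```bash
python3 look.py w4.png
```

```text
[ 0.51724802 -0.04207586  0.12462832] [ 3.14121329e+00  1.13800174e-04 -1.35813275e+00] 6.1667
pot_axis [(0.58, array([231.2, 132.9]), array([ 0.5754, -0.0876,  0.095 ])), (0.44, array([83.1, 31.9]), array([ 0.6549, -0.122 ,  0.095 ]))]
pin_tip []
lid_notch [(0.89, array([83.6, 35.4]), array([ 0.6406, -0.12  ,  0.115 ]))]
stud [(0.91, array([298.9, 206.8]), array([ 0.5329, -0.0618,  0.115 ]))]
lid_middle [(0.82, array([214.8, 139.4]), array([ 0.5777, -0.0863,  0.115 ]))]
red [108  53  66  56 620] [140.  81.] [ 0.62457152 -0.10422335  0.095     ]
red [ 38 100  16  41 429] [ 45. 119.] [ 0.67536128 -0.07455229  0.095     ]
```

View pics/w4.png

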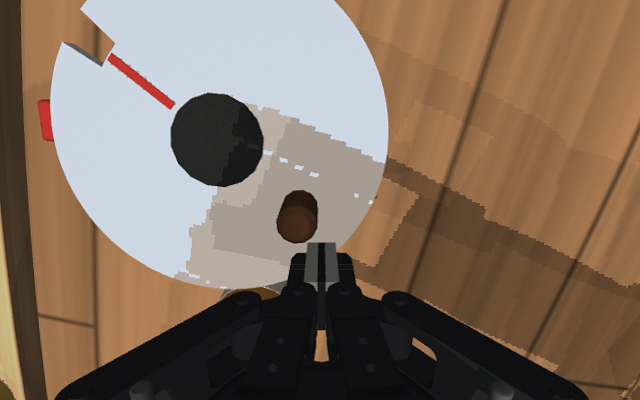

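The turn sign was wrong: the finger (320,250) now sits outside the stud (298,215), and the lid has turned only about 0.22 rad. I'll go round behind the stud again and turn the tool back.

Emit:
carry_out(
  rows=[-1, -0.2, 0, 0, 0, 0, 0, -1, 0, -0.76, 0, 0, 0, 0, -1, 0, 0, 0, 0, 0, -0.24, -1, 0, 0, 0, 0, 0, -0.24, -1, 0, 0, 0, 0, 0, -0.24, -1, 0, 0, 0, 0, 0, -0.24, -1, 0, 0, 0, 0, 0, -0.24, -1, 0, 0, 0, 0, 0, -0.24, -1, 0, 0, 0, 0, 0, -0.24, -1, 0.12, 0.15, 0, 0, 0, 0],
)

```text
time: 7.3
position: [0.5465, -0.0339, 0.1247]
tool_rot: [-3.141, 0.001, -0.516]
ft_force: [-0.3, 0.0, -0.6]
width: 0.0001
grip_force: 0.0
```

```bash
python3 look.py w5.png
```

```text
[ 0.546512   -0.03394072  0.12470361] [-3.14112361e+00  1.06247542e-03 -5.16328352e-01] 7.3
pot_axis [(0.61, array([385. , 140.5]), array([ 0.5761, -0.0908,  0.095 ]))]
pin_tip []
lid_notch []
stud [(0.73, array([383.9, 243.4]), array([ 0.5333, -0.0641,  0.115 ]))]
lid_middle [(0.71, array([385.6, 148.4]), array([ 0.5769, -0.0868,  0.115 ]))]
red [253   0  24  14 182] [264.   4.] [ 0.66240761 -0.06961127  0.095     ]
red [386  11  10  83 680] [390.  51.] [ 0.61392434 -0.11221304  0.095     ]
```

View pics/w5.png

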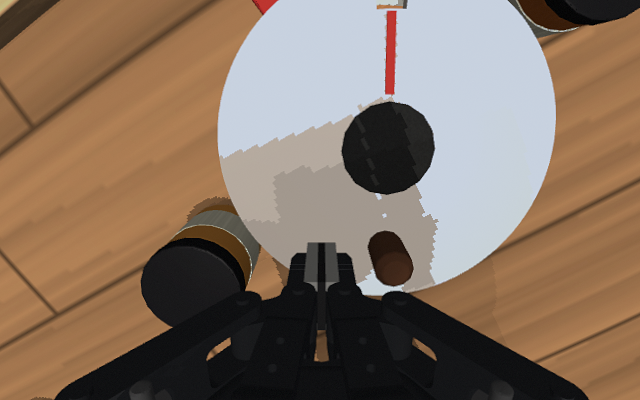

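Emit:
carry_out(
  rows=[-1, 0, 0.18, 0, 0, 0, 0, -1, -0.04, 0.115, 0, 0, 0, -0.18, -1, -0.04, 0.115, 0, 0, 0, -0.18, -1, -0.04, 0.115, 0, 0, 0, -0.18, -1, -0.04, 0.115, 0, 0, 0, -0.18, -1, -0.04, 0.115, 0, 0, 0, -0.18, -1, -0.04, 0.115, 0, 0, 0, -0.18, -1, -0.04, 0.115, 0, 0, 0, -0.18, -1, 0, 0, 0, 0, 0, 0, -1, 0, 0, 0, 0, 0, 0],
)

```text
time: 8.43
position: [0.5246, -0.0699, 0.1249]
tool_rot: [3.141, -0.0, 0.107]
ft_force: [-0.0, -0.8, 0.5]
width: 0.0002
grip_force: 0.0
```

```bash
python3 look.py w6.png
```

```text
[ 0.52458102 -0.06992329  0.12485151] [ 3.14143195e+00 -1.47072734e-05  1.06616258e-01] 8.4333
pot_axis [(0.71, array([367.2, 146.1]), array([ 0.5774, -0.0873,  0.095 ]))]
pin_tip []
lid_notch []
stud [(0.63, array([365.2, 251.8]), array([ 0.5257, -0.0912,  0.115 ]))]
lid_middle [(0.69, array([370. , 153.4]), array([ 0.5769, -0.0856,  0.115 ]))]
red [368  17  11  82 683] [373.  57.] [ 0.62147916 -0.08318521  0.095     ]
```

View pics/w6.png

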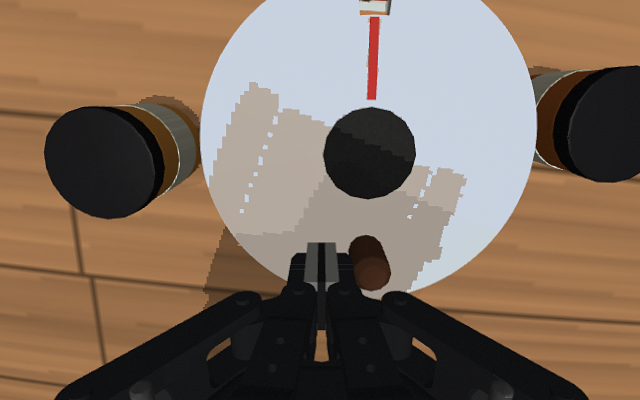

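The stud (368,262) is touching the finger and the notch is close to the ear. I'll back off and rise to check the alignment.

Emit:
carry_out(
  rows=[-1, 0, -0.3, 0, 0, 0, 0, -1, 0, 0, -0.95, 0, 0, 0, -1, 0, 0, -0.95, 0, 0, 0, -1, 0, 0, -0.95, 0, 0, 0, -1, 0, 0, -0.95, 0, 0, 0, -1, 0, 0, -0.95, 0, 0, 0, -1, 0.45, 0.45, 0, 0, 0, 0, -1, 0.45, 0.45, 0, 0, 0, 0, -1, 0, 0, 0, 0, 0, 0, -1, 0, 0, 0, 0, 0, 0],
)

```text
time: 9.57
position: [0.5633, -0.0891, 0.3143]
tool_rot: [-3.141, 0.001, 0.109]
ft_force: [0.0, 0.7, -1.1]
width: -0.0002
grip_force: 0.0
```

```bash
python3 look.py w7.png; python3 - <<'E'
import cv2
i=cv2.imread('pics/w7.png')[0:260,200:460]; cv2.imwrite('pics/w7c.png',cv2.resize(i,None,fx=2.3,fy=2.3,interpolation=cv2.INTER_CUBIC))
E
```

```text
[ 0.56333902 -0.08906635  0.31426979] [-3.14059073e+00  1.16435089e-03  1.09237236e-01] 9.5667
pot_axis [(0.96, array([324. , 152.1]), array([ 0.5764, -0.0884,  0.095 ])), (0.19, array([319.7,  81.7]), array([ 0.6502, -0.0755,  0.095 ]))]
pin_tip [(0.48, array([320.9,  82.9]), array([ 0.6488, -0.0769,  0.106 ]))]
lid_notch [(0.65, array([322.2,  83.7]), array([ 0.6481, -0.0785,  0.115 ]))]
stud [(0.75, array([322.4, 199.4]), array([ 0.5274, -0.0923,  0.115 ]))]
lid_middle [(0.7, array([322.3, 152.8]), array([ 0.5793, -0.0867,  0.115 ])), (0.47, array([321. , 202.4]), array([ 0.524 , -0.0914,  0.115 ]))]
red [310  54  21  33 554] [320.  68.] [ 0.66454412 -0.07458588  0.095     ]
red [320 100   3  33  98] [321. 116.] [ 0.61583771 -0.08119664  0.095     ]
```

View pics/w7c.png

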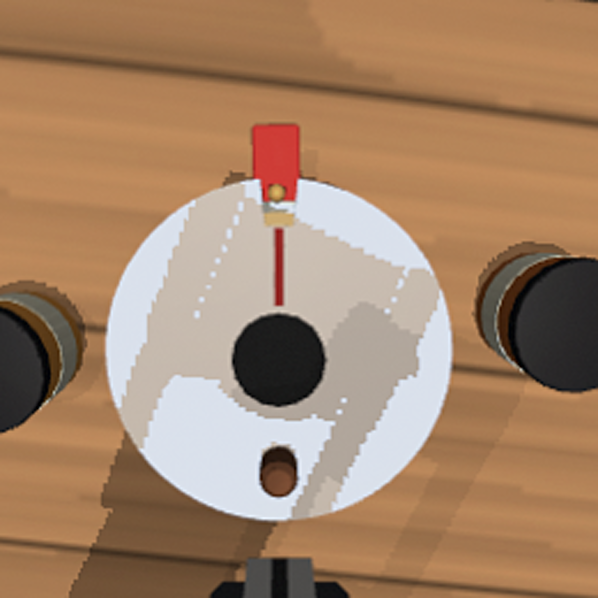

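The pin (276,192) sits within the notch, about 1.3 mm from its middle line (279), so it's aligned. Next I'll go over the pad and down.

Emit:
carry_out(
  rows=[-1, 0.33, -0.02, 0, 0, 0, 0, -1, 0, 0, 0.95, 0, 0, 0, -1, 0, 0, 0.95, 0, 0, 0, -1, 0, 0, 0.95, 0, 0, 0, -1, 0, 0, 0.95, 0, 0, 0, -1, 0, 0, 0.8, 0, 0, 0, -1, 0, 0, 0.15, 0, 0, 0, -1, 0, 0, 0, 0, 0, 0, -1, 0, 0, 0, 0, 0, 0, -1, 0, 0, 0, 0, 0, 0],
)

```text
time: 10.7
position: [0.5786, -0.0879, 0.1281]
tool_rot: [3.139, -0.005, 0.11]
ft_force: [0.1, -0.1, -0.2]
width: 0.0001
grip_force: 0.0
```

Emit:
carry_out(
  rows=[-1, 0, 0, 0.15, 0, 0, 0, -1, 0, 0, 0.08, 0, 0, 0, -1, 0, 0, 0.05, 0, 0, 0, -1, 0, 0, 0.05, 0, 0, 0, -1, 0, 0, 0.05, 0, 0, 0, -1, 0, 0, 0.05, 0, 0, 0, -1, 0, 0, 0.05, 0, 0, 0, -1, 0, 0, 0, 0, 0, 0, -1, 0, 0, 0, 0, 0, 0, -1, 0, 0, 0, 0, 0, 0],
)

```text
time: 11.53
position: [0.5777, -0.0877, 0.1074]
tool_rot: [3.14, -0.003, 0.11]
ft_force: [0.6, -0.5, 5.6]
width: 0.0001
grip_force: 2.8
```

Emit:
carry_out(
  rows=[-1, 0, 0, 0.04, 0, 0, 0, -1, 0, 0, 0.03, 0, 0, 0, -1, 0, 0, 0.02, 0, 0, 0, -1, 0, 0, 0.02, 0, 0, 0, -1, 0, 0, 0.02, 0, 0, 0, -1, 0, 0, 0, 0, 0, 0, -1, 0, 0, 0, 0, 0, 0, -1, 0, 0, 0, 0, 0, 0, -1, 0, 0, 0, 0, 0, 0, -1, 0, 0, 0, 0, 0, 0],
)

```text
time: 12.37
position: [0.5778, -0.0877, 0.1048]
tool_rot: [3.14, -0.003, 0.11]
ft_force: [-6.0, 2.3, 18.0]
width: -0.0001
grip_force: 9.1
```

The lid stopped at about 12 mm down with 18 N on it, so it should be home. I'll retreat straight up and check.

Emit:
carry_out(
  rows=[-1, 0, 0, -0.2, 0, 0, 0, -1, 0, 0, -0.9, 0, 0, 0, -1, 0, 0, -0.9, 0, 0, 0, -1, 0, 0, -0.9, 0, 0, 0, -1, 0, 0, -0.9, 0, 0, 0, -1, 0, 0, -0.9, 0, 0, 0, -1, -0.35, 0, -0.2, 0, 0, 0, -1, 0, 0, 0, 0, 0, 0, -1, 0, 0, 0, 0, 0, 0, -1, 0, 0, 0, 0, 0, 0],
)

```text
time: 13.2
position: [0.5614, -0.0884, 0.2942]
tool_rot: [-3.14, 0.003, 0.11]
ft_force: [1.1, 0.1, -0.3]
width: -0.0002
grip_force: 0.0
```

```bash
python3 look.py w8.png 0.012; python3 - <<'E'
import cv2
i=cv2.imread('pics/w8.png')[0:260,200:460]; cv2.imwrite('pics/w8c.png',cv2.resize(i,None,fx=2.3,fy=2.3,interpolation=cv2.INTER_CUBIC))
E
```

```text
[ 0.56144581 -0.08842225  0.29423098] [-3.1399466   0.00324551  0.10961196] 13.2
pot_axis [(0.61, array([324.9, 153.5]), array([ 0.577 , -0.0888,  0.095 ])), (0.2, array([320.6, 152.8]), array([ 0.5772, -0.0842,  0.095 ]))]
pin_tip [(0.67, array([322.6,  81.5]), array([ 0.6484, -0.0785,  0.106 ])), (0.63, array([321. ,  80.8]), array([ 0.6489, -0.0769,  0.106 ]))]
lid_notch [(0.89, array([322.9,  81.1]), array([ 0.6492, -0.0788,  0.103 ]))]
stud [(0.69, array([321.5, 198.1]), array([ 0.5304, -0.0908,  0.103 ]))]
lid_middle [(0.59, array([320.1, 154.5]), array([ 0.5777, -0.0842,  0.103 ]))]
red [310  49  22  35 643] [321.  64.] [ 0.66604325 -0.07520149  0.095     ]
red [321  97   3  34 101] [322. 114.] [ 0.61845126 -0.08165012  0.095     ]
```

View pics/w8c.png

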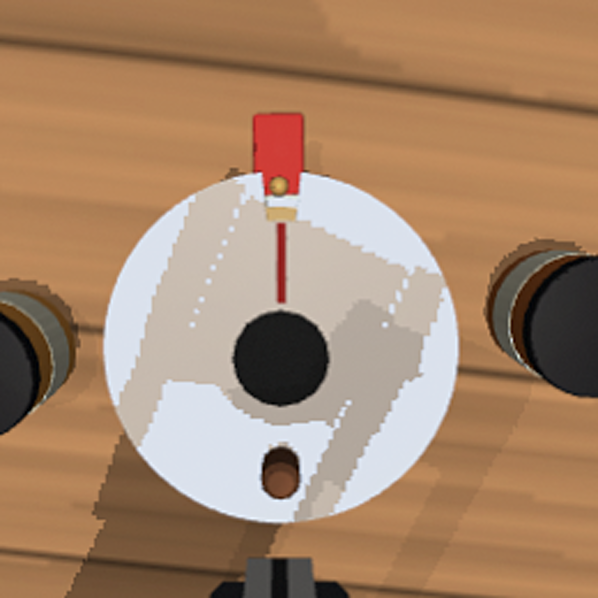

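The pin (279,186) is in the notch on the line (281). The lid's apparent size puts its top at about 0.104 m, so it's home. Handing in.

```bash
python3 -c "
from h import *
print(robot.close_job())"
```

```text
the job is handed in; nothing more can be done
None
```

I turned the lid until its notch was over the pin, about 1 mm off centre, pressed it about 12 mm down to its stop, moved the hand clear and handed the job in; no verdict was shown.

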